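# Load the settlement panel and hold the sampler piston

## Task

Take the tall panel with the dark discs out of the drain rack, lower it upright into the slot of the incubation chamber until it is fully home (do not drop it in), and let go. Then take the steel knob of the sampling piston beside the chamber, draw the piston straight up, not out of its barrel, until its bottom end is level with the marker ring round the barrel, and finish while holding it there. Leave everything else as it stands.

Things in the scene. Friction and masses are not known exactly. Their poses are not given: they have to be found in the camera images.
- station: Fixed incubation station. Base plate 90 x 235 x 12 mm (x from -45 to 45, y from -162 to 72 mm); origin on the table surface under the middle of the chamber; z up. The chamber, an open clear box 69 x 129 mm with walls to 68 mm above the table, lies round the origin; its slot runs along the station's y axis and is open at the top. The barrel of the sampler stands at x 0, y -130 mm of this frame. The station's yaw varies.
- slot_floor (a point): Middle of the slot's floor (12 mm above the table), axes as the station's. The slot is two upright white channels, one at each end (y about +-46 to +-60 mm), that guide the panel's two side edges: each 13 mm wide across x, the channel ends 113 mm apart along y, tops 80 mm above the table (68 mm above this point); no lead-in on the channels. Between them the chamber is open, so the discs on the panel may face either way.
- barrel_mouth (a point): Centre of the open top of the clear sampler barrel, 107 mm above the table. Upright barrel, outside 34 mm across, bore 19.5 mm across and 95 mm deep, its floor 12 mm above the table.
- marker: Black rubber marker ring round the barrel, 45 mm across, 6 mm high, fixed; origin at the centre of its underside, so its mid-height is 3 mm above the origin. It stands 27 to 57 mm above the bore's floor, differing from start to start.
- piston: Loose sampling piston standing in the barrel's bore: straight white rod 18 mm across with a black bottom end 14 mm long, and on top a round steel knob 26 mm across and 35 mm tall. Total length 148 mm, about 0.15 kg. Origin at the centre of its bottom face, z along the rod up. At the start it stands on the bore's floor, the knob's underside 18 mm above the barrel's top. It slides freely and falls back if let go.
- knob_top (a point): Centre of the top face of the piston's knob, 148 mm above the piston's origin.
- disc_panel: Loose white plastic settlement panel with six dark discs: 10 mm thick (x), 110 mm wide (y), 120 mm tall (z), about 0.16 kg. Origin at the centre of its bottom edge. The six discs (20 mm across, standing 4 mm off the +x face) lie 22 to 68 mm above the bottom edge, the top 50 mm is bare. The lowest 5 mm are narrowed to 7 x 106 mm as a lead-in. It starts upright in one of the drain rack's two slots.
- panel_top (a point): Middle of the disc panel's top edge, 120 mm above its origin; axes as the panel's.
- rack: Fixed steel drain rack, 160 x 136 mm, base 12 mm thick, with two loose slots along its y axis at x +40 and -40 mm; slot guides only at the ends, 13 mm wide, their tops 42 mm above the table, floor 12 mm above the table. Origin on the table under its middle.
- blank_panel: Shorter white panel without discs, 10 x 110 x 85 mm, upright in the rack's other slot. Leave it there.
- bowl: Loose stainless steel bowl, 220 mm across, 100 mm high. Leave it.
- wash_bottle: Loose clear bottle with a white cap, 66 mm across, 160 mm high. Leave it.
- jar: Loose small glass jar with a steel lid, 52 mm across, 60 mm high. Leave it.
- screwdriver: Loose screwdriver lying on the table. Leave it.
- brush: Loose brush lying on the table. Leave it.
- weight: Loose steel weight, 60 mm across, 35 mm high. Leave it.
There are look-alikes about, which are no part of the job. Of the things shaped like the piston, the white one is meant.

How it is judged:
On the way, in this order (a step that is already met when the one before it is completed fails the run):
1. the disc panel stands fully home in the chamber's slot, let go (x of disc_panel in the frame of slot_floor between -0.004 and 0.004 m and y of disc_panel in the frame of slot_floor between -0.004 and 0.004 m and z of disc_panel in the frame of slot_floor below 0.004 m and angle between the y axis of disc_panel and the y axis of slot_floor, either way round below 0.06 rad and angle between disc_panel's own z axis and vertical below 0.06 rad and contact force between the fingers and disc_panel below 0.2 N and linear speed of disc_panel below 0.02 m/s), for 0.2 s.
2. the piston is drawn up level with the marker ring, held (z of piston in the frame of marker between -0.004 and 0.01 m and contact force between the fingers and piston above 1 N and horizontal distance between piston and barrel_mouth below 0.004 m and angle between piston's own z axis and vertical below 0.06 rad), for 0.2 s.
At the end, for the whole second after the job is handed in: Disc panel home in the slot: within 4 mm of the floor and centre, upright and aligned to 0.06 rad, not touched. Piston gripped (over 1 N), at rest, bottom face within 7 mm of the ring's mid-height, within 4 mm of the bore axis, upright to 0.06 rad. Fingers not pressing on the station (all of step 2 and x of disc_panel in the frame of slot_floor between -0.004 and 0.004 m and y of disc_panel in the frame of slot_floor between -0.004 and 0.004 m and z of disc_panel in the frame of slot_floor below 0.004 m and angle between the y axis of disc_panel and the y axis of slot_floor, either way round below 0.06 rad and angle between disc_panel's own z axis and vertical below 0.06 rad and contact force between the fingers and disc_panel below 0.2 N and linear speed of piston below 0.02 m/s and contact force between the fingers and station below 0.5 N); the arm keeps its last pose, push and grip.
It fails at once if the piston is pulled out of its barrel (z of piston in the frame of barrel_mouth above -0.008 m).
It fails at once if the disc panel is dropped (moves over 0.4 m/s with no finger on it) (linear speed of disc_panel above 0.4 m/s and contact force between the fingers and disc_panel below 0.05 N).
It fails at once if something else is disturbed (blank panel moved over 20 mm, other things over 30 mm) (distance of blank_panel from where it was at the start of the episode above 0.02 m or distance of any of bowl, wash_bottle, jar, screwdriver, brush, weight from where it was at the start of the episode above 0.03 m).
It also fails if it takes over 64 s, if anything falls off the work surface, if the arm or the gripper's body presses on something with over 40 N, if the wrist force passes 120 N, or if a joint passes its speed limit or range.

## Robot

A 7-joint arm with a two-finger parallel gripper is mounted at the origin on the work surface. World frame = base frame: x ahead of the robot, y to its left, z up, the work surface at z = 0. Lengths are in m, angles in rad, forces in N, time in s.
With the tool pointing down it reaches from about 0.425 to 0.925 m from the base axis. Payload 6.8 kg.
Tool frame: the origin (TCP) lies midway between the tips of the shut fingers; the grasp point (between the pads) lies 19 mm behind it (r.grip_point_offset is the distance from the TCP to the grasp point, in m); z points along the fingers, y is the direction in which the jaws open and shut (so a half turn about z gives the same grasp; the last joint's range is limited). The gripper opens to 85 mm and grips with 20 to 120 N. Pads are 22 mm wide; open, the fingers measure 114 mm over their backs; the gripper's body (76 mm by 85 mm) begins 54 mm behind the grasp point. The pads swing forward as they close: fully open they stand 13 mm farther back than shut.
Start: joints at [-1.325, 0.477, 0.022, 1.555, -0.011, 1.109, -0.083], TCP at [0.234, 0.633, 0.231] pointing down, gripper open.
Joint ranges: [-2.96, 2.96], [-0.34, 2.1], [-1.41, 1.46], [0.24, 2.44], [-1.37, 4.51], [0.17, 1.92], [-2.96, 2.96]. Speed limits (rad/s): [2.39, 2.39, 3.14, 3.14, 3.14, 3.14, 3.14].

## Interface

Orientations are given as a rotation vector (axis times angle).
In Python, from bench import r, grab_frame, camera_params gives the robot as it stands.
- The arm moves only by the tool carry_out, never from a script. Its argument "motion" is text: rows parted by semicolons, each of 5 numbers parted by spaces: the closure, from 0 (fully open) to 1 (shut), then the shift along the tool's x, y, z in mm, then the turn about the tool's z in rad. In form: fingers dx dy dz twist; .... A call has exactly 8 rows; each row shifts and turns the commanded pose from where the row before left it, along the tool's axes as they then stand; what a row does not reach is not made up. A row lasts 1/8 s, in which the tool goes at most 62.5 mm and 10.7 degrees, less where a joint would pass 70% of its speed; a pose out of reach is approached as far as the arm can. A call with a gripper value outside its range is refused whole. The fingers move at their own pace and stop on an object; "newtons" is the grip in N (left out, the last holds). Time passes only in rows, so rows that do not move let the fingers close, or fill a call up. It gives the time, the measured TCP pose, the force and the opening at its end, in the units of the state.
- r.get_obs(): the state, without advancing time (a new reading comes with each control period).
- grab_frame(name): name is "scene" or "top"; returns the picture (384x512x3 uint8, red, green, blue); there is no depth.
- camera_params(name): a dict with "fx", "fy", "cx", "cy" (pixels), "eye" and "attitude" of the camera in the world. Camera axes: x right, y down, z forward; pixel columns grow to the right and rows downward; lengths in m; the calibration is good to about 2 mm. A picture is of the moment at which its call begins. camera_params takes no time and is no camera call.
- r.hand_in(): hands the job in, once; it reports no verdict.
The state is a dict: "clock": time; "joints": joint angles; "qvel": joint speeds; "tau": joint torques, N m; "tcp_pos": TCP position; "orientation": TCP orientation; "contact_force": force on the tool from outside, world axes, zero at the start; "moment": the same for the moment, N m; "grip_width": finger opening in m.
Only numpy, scipy, OpenCV 4.12 (cv2) and the standard library are available. Lean on these libraries where they do the work, as an engineer would, in place of code of your own. Each camera call takes 0.05 s, during which the arm holds its last target.

## Working session

There is one attempt and no reset: what is moved stays moved. The work goes in short steps, Python scripts to look and compute and a tool call to move; the robot and the scene stay as the last step left them, time stands still between calls to the robot, and variables do not carry over. Pictures are saved under pics/ and viewed, and the job is handed in when it is done.

Besides the shell and the picture viewer there is one more tool, called after "Request:" as a command line: name --argument value ..., lists and objects as JSON in quotes. carry_out: Moves the arm, as the interface text tells. Its arguments: {"type":"object","properties":{"motion":{"type":"string"},"newtons":{"type":"number"}},"required":["motion"]}

```bash
ls; mkdir -p pics
python3 - <<'E'
from bench import r, grab_frame, camera_params
import cv2
print(r.get_obs(), r.grip_point_offset)
for n in("scene","top"):
    im=grab_frame(n); cv2.imwrite(f"pics/{n}0.png",cv2.cvtColor(im,cv2.COLOR_RGB2BGR)); print(n,camera_params(n))
E
```

```text
pics
{'clock': 0.0, 'joints': array([-1.32507684,  0.47778133,  0.02233476,  1.55646514, -0.01149061,
        1.10928569, -0.08307803]), 'qvel': array([-0.00080292, -0.00012382,  0.00147335,  0.00057935,  0.00158744,
        0.00051208, -0.00175141]), 'tau': array([ 1.47312508e-04, -5.96462166e+01,  1.60811171e+00, -2.81203687e+01,
        1.24218801e-02,  9.28226887e-03, -2.67759003e-05]), 'tcp_pos': array([0.23368415, 0.63262511, 0.23033243]), 'orientation': array([-5.52771547e-01, -3.09239568e+00,  2.83105994e-03]), 'contact_force': array([-0.11624626, -0.10444278, -0.60033274]), 'moment': array([-0.00847295, -0.00170128,  0.02419926]), 'grip_width': 0.08532627238563485} 0.0187
scene {'fx': 380.0622791565471, 'fy': 380.0622791565471, 'cx': 252.6039737759643, 'cy': 193.0764244606025, 'eye': array([ 0.95154902, -0.44689429,  0.88170141]), 'attitude': array([-2.35802954, -0.88373403,  0.3052889 ])}
top {'fx': 461.4687615258848, 'fy': 461.4687615258848, 'cx': 265.14255666572427, 'cy': 189.22548704091037, 'eye': array([0.29290036, 0.00270086, 1.57600087]), 'attitude': array([-2.1034104 ,  2.14170817, -0.22336612])}
```

View pics/scene0.png

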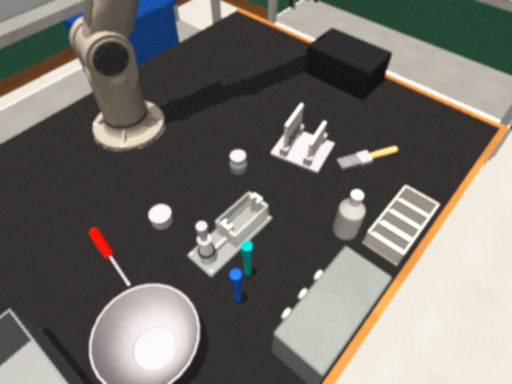

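View pics/top0.png

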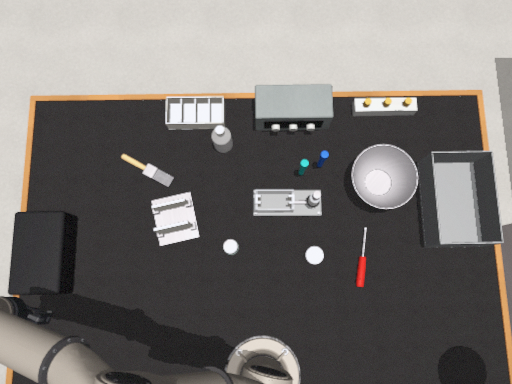

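Run:
```python
import cv2,numpy as np
s=cv2.imread("pics/scene0.png");t=cv2.imread("pics/top0.png")
def crop(im,x0,y0,w,h,k,name):
    c=cv2.resize(im[y0:y0+h,x0:x0+w],None,fx=k,fy=k,interpolation=cv2.INTER_CUBIC)
    for i in range(0,w,10):
        cv2.putText(c,str(x0+i),(i*k,8),0,.3,(0,255,255),1);cv2.line(c,(i*k,10),(i*k,14),(0,255,255),1)
    for i in range(0,h,10): cv2.putText(c,str(y0+i),(0,i*k+4),0,.3,(0,255,255),1)
    cv2.imwrite(name,c)
crop(s,180,180,100,95,6,"pics/c1.png")
crop(s,262,95,80,80,7,"pics/c2.png")
crop(t,245,180,85,45,9,"pics/c3.png")
crop(t,145,185,65,65,9,"pics/c4.png")
```

```text
(no output)
```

View pics/c1.png

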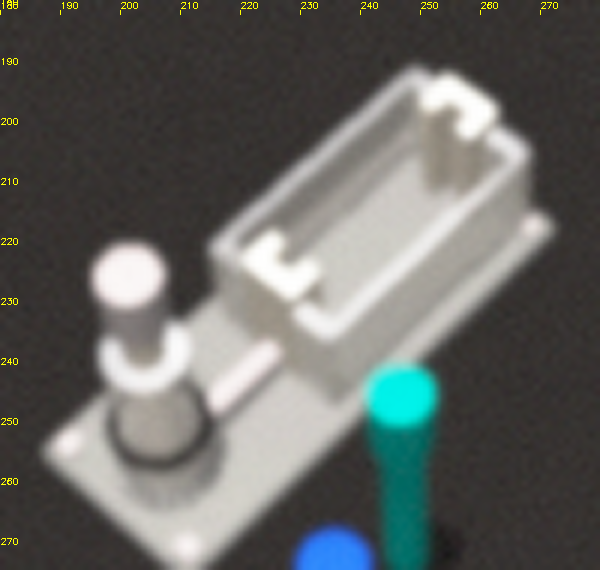

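View pics/c2.png

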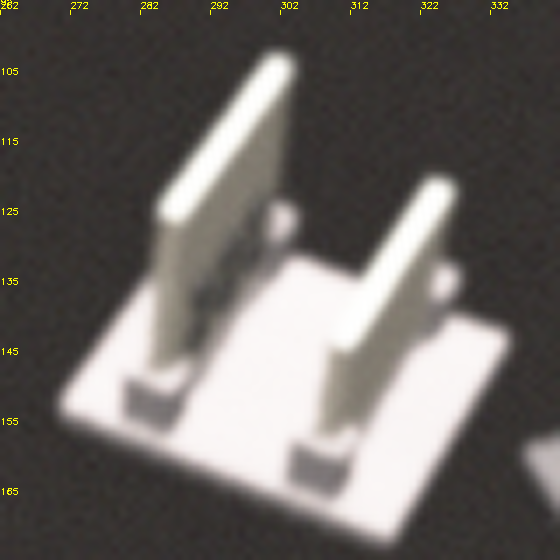

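View pics/c3.png

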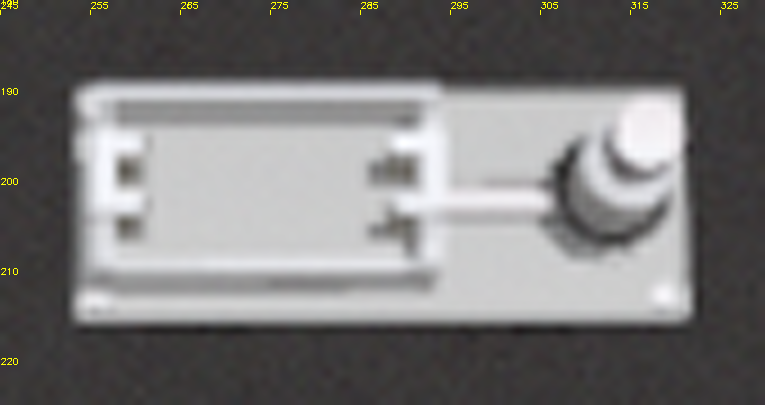

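View pics/c4.png

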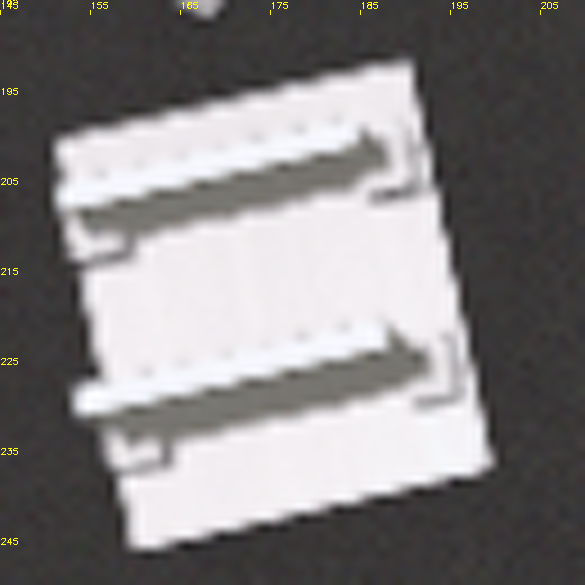

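```bash
cat > h.py <<'E'
import numpy as np,cv2
from scipy.spatial.transform import Rotation as R
from bench import camera_params
P={n:camera_params(n) for n in("scene","top")}
def ray(n,p):
    c=P[n];d=np.array([(p[0]-c['cx'])/c['fx'],(p[1]-c['cy'])/c['fy'],1.]);d=R.from_rotvec(c['attitude']).apply(d)
    return c['eye'],d/np.linalg.norm(d)
def plane(n,p,z):
    e,d=ray(n,p);return e+d*(z-e[2])/d[2]
def tri(ps,pt):
    A=np.zeros((3,3));b=np.zeros(3);L=[]
    for n,p in(("scene",ps),("top",pt)):
        e,d=ray(n,p);M=np.eye(3)-np.outer(d,d);A+=M;b+=M@e;L.append((e,M))
    X=np.linalg.solve(A,b);return X,[round(1e3*np.linalg.norm(M@(X-e)),1) for e,M in L]
def proj(n,X):
    c=P[n];q=R.from_rotvec(c['attitude']).inv().apply(np.asarray(X)-c['eye']);return np.array([c['fx']*q[0]/q[2]+c['cx'],c['fy']*q[1]/q[2]+c['cy']])
def blobs(im,roi,thr,amin=8):
    x0,y0,x1,y1=roi;k=8
    g=cv2.cvtColor(im,cv2.COLOR_BGR2GRAY)[y0:y1,x0:x1]
    g=cv2.resize(g,None,fx=k,fy=k,interpolation=cv2.INTER_LINEAR)
    m=(g>thr).astype(np.uint8)
    cs,_=cv2.findContours(m,cv2.RETR_EXTERNAL,cv2.CHAIN_APPROX_NONE);o=[]
    for c in cs:
        if cv2.contourArea(c)>amin*k*k:o.append((c[:,0].astype(np.float32)+.5)/k-.5+[x0,y0])
    return o
E
python3 - <<'E'
from h import *
s=cv2.imread("pics/scene0.png");t=cv2.imread("pics/top0.png")
np.set_printoptions(precision=2,suppress=True)
g=cv2.cvtColor(t,cv2.COLOR_BGR2GRAY)
print(g[190:216:3,248:328:4]);
for nm,im,roi,th in [("top",t,(245,180,330,225),130),("scene",s,(180,180,280,275),130),("top",t,(145,185,205,250),130),("scene",s,(262,95,342,178),130),("top",t,(308,185,325,202),0)]:
    if th==0: print(g[187:202,308:325]);continue
    for c in blobs(im,roi,th):
        print(nm,th,cv2.boxPoints(cv2.minAreaRect(c.astype(np.float32))).tolist())
gs=cv2.cvtColor(s,cv2.COLOR_BGR2GRAY)
print(gs[100:130:1,282:306:1])
E
```

```text
[[ 56  58 218 212 212 212 211 212 210 210 210 215 166 162 166 166 165 183
  145  58]
 [ 57  62 196 152 150 153 153 154 153 152 146 211 202 200 200 203 203 239
  214  58]
 [ 57  61 246 219 203 204 203 202 202 202 202 243 203 202 202  98 124 244
  207  59]
 [ 56  61 246 145 203 202 201 204 202 201 116 232 199 192 192  93 200 123
  191  53]
 [ 59  63 241 223 201 204 204 203 203 203 191 241 234 233 233  98 161 209
  188  55]
 [ 57  59 219 144 204 205 203 204 204 203 110 207 203 203 193  89 111  86
  189  60]
 [ 54  64 222 212 211 215 214 214 215 214 215 221 204 203 204 158 177 204
  191  54]
 [ 53  64 139 147 146 145 147 129 129 140 143 139 204 204 205 206 205 204
  193  54]
 [ 54  66 192 198 199 198 198 198 199 200 198 198 199 199 198 197 197 197
  183  52]]
top 130 [[252.8125, 188.6875], [321.3125, 188.6875], [321.3125, 215.1875], [252.8125, 215.1875]]
scene 130 [[192.5000457763672, 226.00001525878906], [201.1875457763672, 217.31251525878906], [209.4375457763672, 225.56251525878906], [200.7500457763672, 234.25001525878906]]
scene 130 [[181.8210906982422, 249.41744995117188], [252.38116
[... 4139 characters left out ...]
59 110 187 242 253 253 244 206 153 130 125 123 123 125 115 108 101
  103 109  99  81  61  54]
 [ 54  70 137 219 248 252 248 221 165 128 126 125 121 125 117 109 101  94
  123 156 158 130  88  60]
 [ 54  74 139 213 242 245 228 179 138 125 124 125 123 120 116  96  89  94
  134 183 202 171 115  71]
 [ 51  73 120 170 206 212 182 145 127 122 123 123 121 122 107  88  82 101
  140 190 212 184 122  69]
 [ 52  67 100 135 159 162 147 129 123 125 125 122 116 112  99  84  80 105
  144 189 198 164 108  64]
 [ 55  70 103 132 147 144 130 125 123 124 122 117 111 100  96  85  82 104
  143 175 169 130  87  60]
 [ 57  75 106 139 145 138 129 123 122 121 121 114 102  89  82  82  84  97
  124 141 131 100  72  56]]
```

```bash
cat > m.py <<'E'
from h import *
np.set_printoptions(precision=1,suppress=True)
def sides(c,q,trim=.2):
    # fit lines to the contour's points near each side of quad q, return refined corners
    L=[]
    for i in range(4):
        a,b=q[i],q[(i+1)%4];u=(b-a)/np.linalg.norm(b-a);n=np.array([-u[1],u[0]])
        s=(c-a)@u/np.linalg.norm(b-a);d=np.abs((c-a)@n)
        p=c[(s>trim)&(s<1-trim)&(d<1.5)].astype(np.float32)
        v=cv2.fitLine(p,cv2.DIST_HUBER,0,.01,.01)[:,0];L.append((v[2:],v[:2]))
    o=[]
    for i in range(4):
        (p,u),(r,v)=L[i-1],L[i]
        t=np.linalg.solve(np.array([u,-v]).T,r-p);o.append(p+u*t[0])
    return np.array(o)
E
python3 - <<'E'
from m import *
s=cv2.imread("pics/scene0.png");t=cv2.imread("pics/top0.png")
c=max(blobs(t,(245,180,330,225),128),key=len)
q=sides(c,cv2.boxPoints(cv2.minAreaRect(c.astype(np.float32))),.1);print("base top px",q.tolist())
for z in(0,.012):
    X=np.array([plane("top",p,z) for p in q])*1e3;print(z,X,"sides",[np.linalg.norm(X[i]-X[(i+1)%4]) for i in range(4)])
c=max(blobs(t,(145,185,205,250),128),key=len)
q=cv2.approxPolyDP(c.astype(np.float32),2.,True)[:,0];print("rack",q.tolist())
q=sides(c,cv2.boxPoints(cv2.minAreaRect(c.astype(np.float32))),.15)
X=np.array([plane("top",p,.012) for p in q])*1e3;print(X,"sides",[np.linalg.norm(X[i]-X[(i+1)%4]) for i in range(4)])
for thr in(243,246,249):
  for c in blobs(t,(145,185,205,250),thr,5):print("top bright",thr,cv2.minAreaRect(c.astype(np.float32)),cv2.boxPoints(cv2.minAreaRect(c.astype(np.float32))).tolist())
for thr in(170,190,):
  for c in blobs(s,(262,95,342,135),thr,5):print("scene bright",thr,cv2.minAreaRect(c.astype(np.float32)),cv2.boxPoints(cv2.minAreaRect(c.astype(np.float32))).tolist())
g=cv2.cvtColor(t,cv2.COLOR_BGR2GRAY);print(g[218:234,150:192])
E
```

```text
base top px [[253.08595275878906, 188.2723846435547], [320.3428649902344, 189.8385009765625], [321.1509094238281, 215.1875], [253.74232482910156, 215.1875]]
0 [[ 612.9   22.8    0. ]
 [ 603.3 -211.5    0. ]
 [ 514.2 -210.5    0. ]
 [ 518.3   21.9    0. ]] sides [np.float64(234.54125579247653), np.float64(89.14252702590953), np.float64(232.43043267533392), np.float64(94.60753170527636)]
0.012 [[ 610.4   22.7   12. ]
 [ 600.9 -209.9   12. ]
 [ 512.5 -208.9   12. ]
 [ 516.5   21.7   12. ]] sides [np.float64(232.75540965701424), np.float64(88.46377719634697), np.float64(230.66065878820027), np.float64(93.88717018802171)]
rack [[190.0625, 191.5625], [150.9375, 200.1875], [155.6875, 225.9375], [152.9375, 230.4375], [191.4375, 224.0625], [163.0625, 233.6875], [156.9375, 231.6875], [159.0625, 245.1875], [199.3125, 235.9375]]
[[572.7 388.6  12. ]
 [604.6 240.5  12. ]
 [446.2 206.4  12. ]
 [416.1 349.3  12. ]] sides [np.float64(151.5822273022378), np.float64(162.0381076071427), np.float64(145.93655951799064), np.float64(161.45075496614996)]
top bright 243 ((194.125, 233.5625), (5.0, 5.625), 90
[... 4333 characters left out ...]
 [ 57  54  58 173 231 229 223 198 161 116 106 116 119 120 119 118 122 118
  118 118 118 118 118 120 118 119 120 125 143 169 183 187 191 215 243 241
  242 243 242 242 231 203]
 [ 57  56  56  89 114 102 115 118 115 120 117 119 118 118 117 117 119 118
  118 118 115 120 130 146 163 183 184 190 206 232 241 241 241 241 243 243
  243 242 243 243 242 243]
 [ 60  58  54  58  65  81 114 135 124 118 117 119 119 116 116 120 118 119
  125 141 171 181 194 208 223 242 241 241 241 242 241 241 240 241 242 241
  243 243 243 242 242 243]
 [ 57  55  57  54  55  59 128 179 171 118 124 149 139 121 134 153 170 180
  186 204 230 239 240 239 242 243 242 241 242 241 240 241 242 241 242 242
  243 242 242 242 243 243]]
```

Run:
```python
from m import *
s=cv2.imread("pics/scene0.png");t=cv2.imread("pics/top0.png")
def T(n,a,b):X,e=tri(a,b);print(n,X*1e3,e)
T("panel top mid",(293.9,114.6),(169.9,226.0))
# ends
a,b=np.array([285.2,126.2]),np.array([302.3,103.0])
T("right end",a,(187,222.2));T("left end",b,(152.8,229.8))
T("knob top",(201.4,225.7),(316.7,194.2))
# subpixel masks of the knob
for thr in(170,200):
 for c in blobs(s,(190,215,212,240),thr,8):print("knob scene",thr,cv2.minEnclosingCircle(c.astype(np.float32)),cv2.fitEllipse(c.astype(np.float32)))
g=cv2.cvtColor(t,cv2.COLOR_BGR2GRAY)
print(g[186:216,250:262]);print(g[186:216,282:298])
```

```text
panel top mid [469.9 284.1 124.8] [np.float64(1.1), np.float64(1.1)]
right end [480.7 230.2 123.2] [np.float64(1.8), np.float64(1.8)]
left end [459.2 337.4 128.9] [np.float64(0.1), np.float64(0.1)]
knob top [ 558.6 -178.9  155.2] [np.float64(0.6), np.float64(0.6)]
knob scene 170 ((198.625, 238.4728240966797), 2.390864610671997) ((198.43954467773438, 238.1160125732422), (3.3993380069732666, 4.562423229217529), 101.85615539550781)
knob scene 170 ((208.75, 236.5), 3.981502056121826) ((209.0748748779297, 236.78370666503906), (5.491240501403809, 7.007814407348633), 21.667816162109375)
knob scene 170 ((201.0, 225.78260803222656), 5.733006000518799) ((200.93458557128906, 225.7250518798828), (10.211715698242188, 11.366416931152344), 70.3033676147461)
knob scene 200 ((209.0625, 236.9375), 3.448378562927246) ((209.2881622314453, 237.05703735351562), (4.959205627441406, 6.159597873687744), 16.699718475341797)
knob scene 200 ((200.99827575683594, 225.80712890625), 5.317013263702393) ((200.93190002441406, 225.67025756835938), (9.197959899902344, 10.492302894592285), 72.68509674072266)
[[ 52  54  
[... 2830 characters left out ...]
 158 207 219 216 205 203 204]
 [204 203 203 192 164 160 154 144 118 161 213 224 215 204 204 203]
 [205 205 204 205 204 204 204 187 131 174 225 230 215 203 204 204]
 [214 215 214 214 215 215 215 204 168 183 221 225 214 204 204 204]
 [224 224 225 225 225 225 225 220 203 193 196 201 207 204 204 205]
 [168 169 168 167 168 167 167 162 148 145 153 173 199 204 203 205]
 [132 135 140 144 143 142 143 142 141 138 139 179 205 204 204 205]
 [160 169 180 179 179 180 180 180 180 173 173 195 204 205 203 204]
 [204 204 204 203 205 205 205 204 203 205 206 205 206 205 205 204]
 [198 198 200 198 198 196 198 198 198 197 198 198 198 199 199 198]
 [158 157 157 156 156 156 156 156 156 156 156 156 157 158 156 157]]
```

Run:
```python
from m import *
print("slot mid top@80",plane("top",(274.5,198.55),.08)*1e3)
a=plane("top",(257.5,198.55),.08);b=plane("top",(291.5,198.55),.08);print("yaw",np.arctan2(-(a-b)[0],(a-b)[1]))
for n,pt in(("UR",(308,189.5)),("LR",(308,215.3)),("L",(253,205)),("R",(320.9,205)),("LL",(257,215.3))):print(n,plane("top",pt,.012)*1e3)
print("panel@132 top",plane("top",(169.9,226),.132)*1e3,"scene",plane("scene",(293.9,114.6),.132)*1e3)
print("knob@160 top",plane("top",(316.7,194.2),.16)*1e3,"scene",plane("scene",(201.0,225.7),.16)*1e3)
# scene channel tops: guess of slot centre
for p in((257.5,198.5),(227.5,225.5)):print("ch",p,plane("scene",p,.08)*1e3)
# project predicted robot base check
print(proj("top",(0,0,0)),proj("scene",(0,0,0)))
s=cv2.imread("pics/scene0.png")
g=cv2.cvtColor(s,cv2.COLOR_BGR2GRAY);print(g[190:206,246:266]);print(g[216:234,216:236])
```

```text
slot mid top@80 [560.9 -48.2  80. ]
yaw -0.01723739392563406
UR [ 602.9 -167.2   12. ]
LR [ 512.9 -163.8   12. ]
L [551.8  23.8  12. ]
R [ 547.8 -209.5   12. ]
LL [516.   10.6  12. ]
panel@132 top [469.8 283.5 132. ] scene [473.9 276.2 132. ]
knob@160 top [ 558.1 -177.8  160. ] scene [ 560.2 -181.8  160. ]
ch (257.5, 198.5) [568.1   3.5  80. ]
ch (227.5, 225.5) [ 566.3 -108.7   80. ]
[262.8 374.4] [129.6 124.6]
[[ 55  66  80  84  74  64  58  52  58  57  56  54  55  51  52  49  52  49
   50  49]
 [ 73 100 127 134 120  95  75  88  97  86  72  57  52  50  49  50  50  51
   51  50]
 [116 148 172 184 174 152 134 154 173 160 122  82  62  50  50  52  51  51
   51  51]
 [160 182 196 208 210 203 206 228 239 230 197 143  98  69  58  52  50  51
   52  49]
 [187 183 183 200 220 232 244 251 252 251 242 217 169 120  81  59  51  48
   49  51]
 [177 163 159 185 223 244 251 253 253 253 252 247 233 196 143  94  65  56
   49  52]
 [155 139 144 176 225 248 252 249 244 245 250 252 251 242 215 162 106  67
   54  52]
 [131 132 139 170 218 240 242 230 205 210 233 249 253 252 248 227 162  95
   55  49]
 [122
[... 1506 characters left out ...]
 240 217
  204 202]
 [124 144 150 155 158 161 181 219 241 251 253 253 253 253 252 245 223 198
  194 202]
 [124 147 152 156 154 152 155 172 207 234 248 253 254 253 245 220 180 177
  193 200]
 [130 148 155 158 156 150 150 153 166 190 225 245 250 245 220 176 154 169
  191 200]
 [152 157 157 156 154 148 148 148 150 157 182 215 227 217 185 161 154 166
  189 200]
 [171 165 159 155 150 150 149 145 147 149 155 171 182 192 200 197 180 179
  191 204]
 [184 172 160 154 151 148 147 146 149 148 147 151 173 209 229 230 220 203
  205 209]
 [191 181 165 158 153 151 147 148 149 149 147 152 176 217 236 241 239 230
  225 221]
 [199 190 176 168 158 149 147 147 149 146 147 149 164 196 226 238 242 241
  238 236]]
```

```bash
cat > go.py <<'E'
import sys
from h import *
from bench import r
def go(x,y,z,yaw):
    """yaw: desired heading of tool y axis (mod pi). prints twist first then shift in tool frame"""
    o=r.get_obs();Rm=R.from_rotvec(o['orientation']).as_matrix()
    hy=np.arctan2(Rm[1,1],Rm[0,1]);d=(yaw-hy+np.pi/2)%np.pi-np.pi/2
    tw=-d  # tool z points down
    R2=Rm@R.from_rotvec([0,0,tw]).as_matrix()
    D=np.array([x,y,z])*1e-3-o['tcp_pos']
    print("clock %.2f tcp"%o['clock'],(o['tcp_pos']*1e3).round(1),"tilt z",Rm[:,2].round(4),"hy %.3f"%hy,"J7 %.2f"%o['joints'][6],"w %.1f"%(o['grip_width']*1e3),"F",o['contact_force'].round(1))
    print("twist %.3f"%tw,"shift mm after twist",(R2.T@D*1e3).round(1),"before twist",(Rm.T@D*1e3).round(1))
if __name__=="__main__": go(*map(float,sys.argv[1:]))
E
python3 go.py 470 283.5 190 0.198
python3 - <<'E'
from h import *
p=plane("top",(187,222.2),.132);q=plane("top",(152.8,229.8),.132);d=q-p;print(np.arctan2(-d[0],d[1]),np.linalg.norm(d))
for a,b in((( 153.92,228.43),(186.1,221.2)),):
  p=plane("top",b,.132);q=plane("top",a,.132);d=q-p;print(np.arctan2(-d[0],d[1]))
# rack sides
E
```

```text
clock 0.10 tcp [233.7 632.7 230.4] tilt z [-5.0e-04 -1.5e-03 -1.0e+00] hy 1.217 J7 -0.08 w 85.2 F [ 0.6  0.4 -0.1]
twist 1.019 shift mm after twist [-388.8  163.    40.9] before twist [-342.7 -245.6   40.9]
0.20396219665061177 0.10872108346057535
0.20648257393599717
```

Request:
carry_out --motion "0 -40 -29 0 0; 0 -43 -31 0 0; 0 -43 -31 0 0; 0 -43 -31 0 0; 0 -43 -31 0 0; 0 -43 -31 0 0; 0 -43 -31 0 0; 0 -43 -31 0 0" --newtons 40

```text
clock: 1.1
tcp_pos: [0.4691, 0.2826, 0.2311]
orientation: [-0.553, -3.092, 0.0]
contact_force: [1.3, 0.4, 0.0]
grip_width: 0.0853
```

Request:
carry_out --motion "0 0 0 0 0.17; 0 0 0 0 0.17; 0 0 0 0 0.17; 0 0 0 0 0.17; 0 0 0 0 0.17; 0 0 0 0 0.16; 0 0 0 0 0; 0 0 0 0 0"

```text
clock: 2.1
tcp_pos: [0.4683, 0.2843, 0.2311]
orientation: [-1.976, -2.442, 0.001]
contact_force: [-0.4, 0.1, -0.5]
grip_width: 0.085
```

```bash
python3 go.py 470 283.5 160 0.205
python3 - <<'E'
from bench import grab_frame
import cv2
for n in("scene","top"): cv2.imwrite(f"pics/{n}1.png",cv2.resize(cv2.cvtColor(grab_frame(n),cv2.COLOR_RGB2BGR)[(60 if n=="scene" else 170):,:][:130,(210 if n=="scene" else 110):][:,:150],None,fx=5,fy=5,interpolation=cv2.INTER_CUBIC))
E
```

```text
clock 2.10 tcp [468.3 284.3 231.1] tilt z [-3.e-04 -2.e-04 -1.e+00] hy 0.210 J7 -0.35 w 85.0 F [-0.4  0.1 -0.5]
twist 0.005 shift mm after twist [-1.1  1.5 71.1] before twist [-1.1  1.5 71.1]
```

View pics/scene1.png

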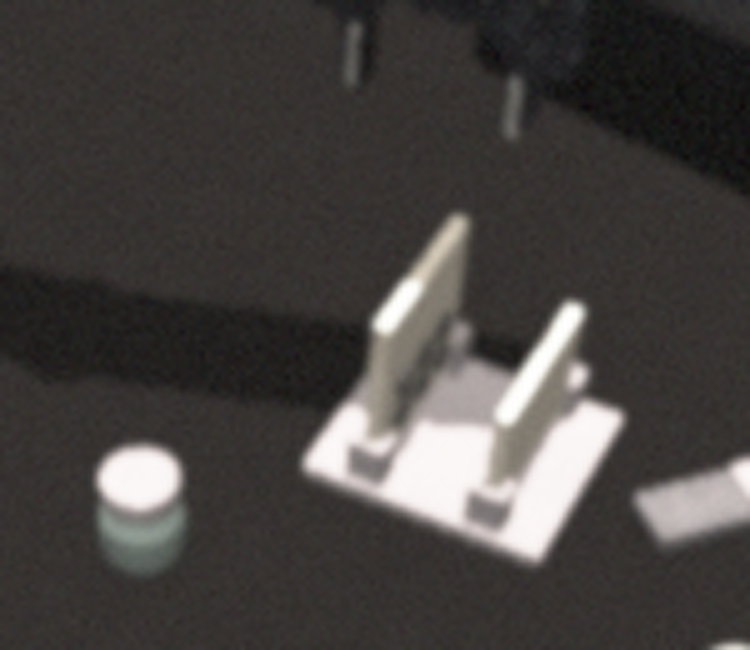

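View pics/top1.png

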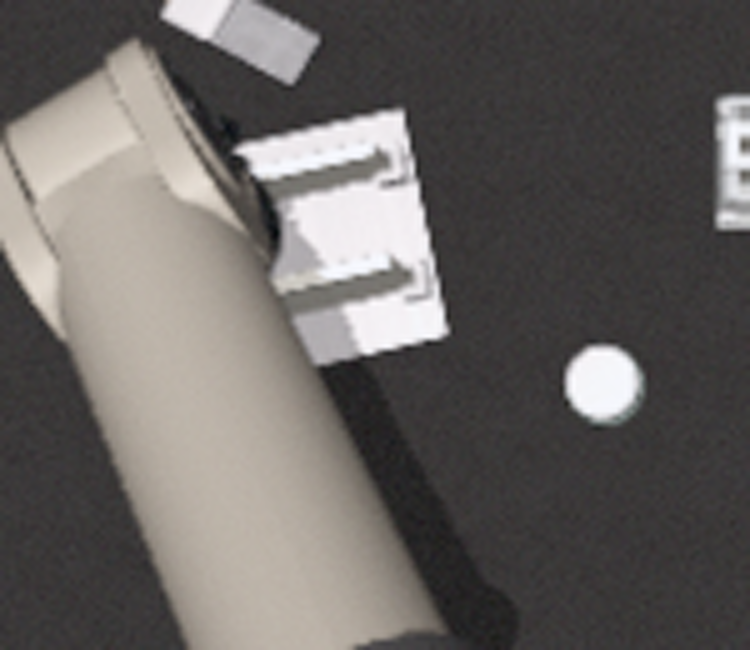

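Run:
```python
from h import *
print(proj("scene",(.4683,.2843,.244)),proj("scene",(.4698,.2835,.132)))
c,s=np.cos(.21),np.sin(.21)
for k in(-1,1): print(proj("scene",np.array([.4683,.2843,.244])+k*.0425*np.array([c,s,0])+.011*np.array([s,-c,0])))
```

```text
[297.39808494  80.47269814] [294.29604408 112.74176512]
[281.57313564  78.0427408 ]
[310.112615    87.42372402]
```

Request:
carry_out --motion "0 -1 1.5 25 0; 0 0 0 35 0; 0 0 0 35 0; 0 0 0 28 0; 0 0 0 15 0; 0.5 0 0 0 0; 0.5 0 0 0 0; 0.5 0 0 0 0" --newtons 40

```text
clock: 3.2
tcp_pos: [0.4709, 0.2841, 0.0944]
orientation: [1.98, 2.439, 0.003]
contact_force: [-0.2, 0.9, -0.6]
grip_width: 0.0426
```

```bash
python3 go.py 470 283.5 93 0.205
python3 - <<'E'
from bench import grab_frame
import cv2
for n in("scene","top"): 
    im=cv2.cvtColor(grab_frame(n),cv2.COLOR_RGB2BGR);cv2.imwrite(f"pics/{n}2r.png",im)
    cv2.imwrite(f"pics/{n}2.png",cv2.resize(im[(80 if n=="scene" else 170):,:][:90,(250 if n=="scene" else 130):][:,:100],None,fx=6,fy=6,interpolation=cv2.INTER_CUBIC))
E
```

```text
clock 3.20 tcp [470.9 284.1  94.4] tilt z [ 0.0016  0.0014 -1.    ] hy 0.207 J7 -0.27 w 42.6 F [-0.2  0.9 -0.6]
twist 0.002 shift mm after twist [-0.4 -1.   1.4] before twist [-0.4 -1.   1.4]
```

View pics/scene2.png

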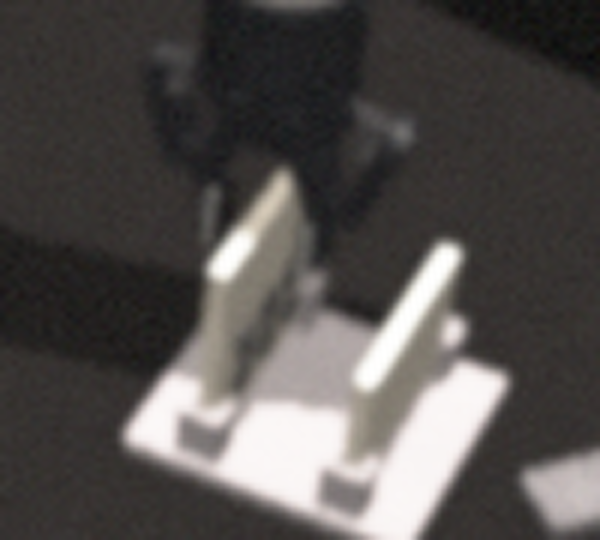

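Request:
carry_out --motion "0.8 0 -0.5 1 0; 0.8 0 0 0 0; 0.85 0 0 0 0; 0.9 0 0 0 0; 1 0 0 0 0; 1 0 0 0 0; 1 0 0 0 0; 1 0 0 0 0" --newtons 40

```text
clock: 4.3
tcp_pos: [0.4704, 0.2838, 0.0925]
orientation: [1.98, 2.438, 0.002]
contact_force: [5.3, 0.7, -1.6]
grip_width: 0.0092
```

```bash
python3 go.py 470 283.5 93 0.205
python3 - <<'E'
from bench import grab_frame
import cv2
for n in("scene","top"): 
    im=cv2.cvtColor(grab_frame(n),cv2.COLOR_RGB2BGR);cv2.imwrite(f"pics/{n}3r.png",im)
    cv2.imwrite(f"pics/{n}3.png",cv2.resize(im[(80 if n=="scene" else 170):,:][:90,(250 if n=="scene" else 130):][:,:100],None,fx=6,fy=6,interpolation=cv2.INTER_CUBIC))
E
```

```text
clock 4.30 tcp [470.4 283.8  92.5] tilt z [ 1.4e-03  7.0e-04 -1.0e+00] hy 0.207 J7 -0.27 w 9.2 F [ 5.3  0.7 -1.6]
twist 0.002 shift mm after twist [-0.2 -0.5 -0.5] before twist [-0.2 -0.5 -0.5]
```

View pics/scene3.png

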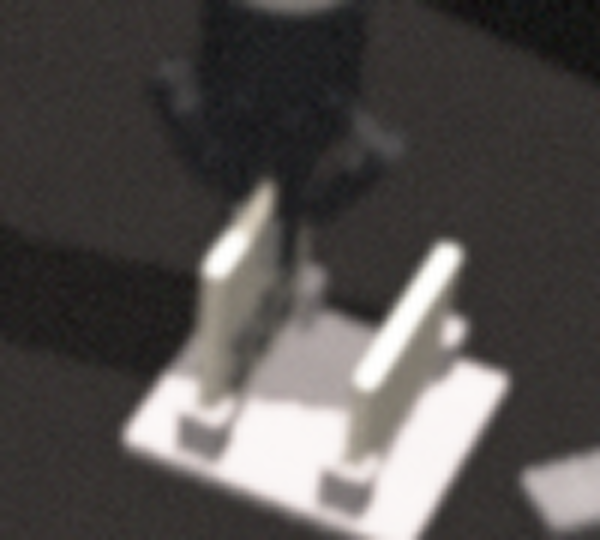

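Request:
carry_out --motion "1 0 1 -5 0; 1 0 0 -10 0; 1 0 0 -15 0; 1 0 0 -20 0; 1 0 0 -20 0; 1 0 0 -20 0; 1 0 0 -15 0; 1 0 0 -5 0" --newtons 50

```text
clock: 5.4
tcp_pos: [0.4702, 0.2838, 0.2033]
orientation: [-1.98, -2.439, -0.0]
contact_force: [-1.0, -0.2, -1.2]
grip_width: 0.0091
```

```bash
python3 go.py 560.9 -48.2 205 -0.017
python3 - <<'E'
from bench import grab_frame
import cv2
for n in("scene","top"): 
    im=cv2.cvtColor(grab_frame(n),cv2.COLOR_RGB2BGR);cv2.imwrite(f"pics/{n}4r.png",im)
    cv2.imwrite(f"pics/{n}4.png",cv2.resize(im[(40 if n=="scene" else 170):,:][:90,(250 if n=="scene" else 130):][:,:100],None,fx=6,fy=6,interpolation=cv2.INTER_CUBIC))
E
```

```text
clock 5.40 tcp [470.2 283.8 203.3] tilt z [-4.e-04  6.e-04 -1.e+00] hy 0.207 J7 -0.33 w 9.1 F [-1.  -0.2 -1.2]
twist 0.224 shift mm after twist [-330.4   96.3   -2. ] before twist [-343.5   20.5   -2. ]
```

View pics/scene4.png

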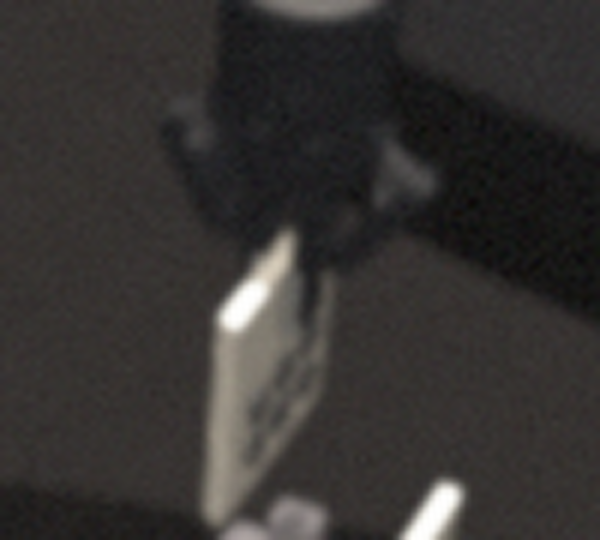

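Request:
carry_out --motion "1 0 0 0 0.112; 1 -10 3 0 0.112; 1 -50 15 0 0; 1 -60 17 0 0; 1 -60 17.3 0 0; 1 -60 17 0 0; 1 -60 17 0 0; 1 -30 10 0 0"

```text
clock: 6.5
tcp_pos: [0.5619, -0.0518, 0.2016]
orientation: [-2.245, -2.197, 0.003]
contact_force: [-0.3, -0.1, -1.7]
grip_width: 0.0096
```

Request:
carry_out --motion "1 0 0 0 0; 1 0 0 0 0; 1 0 0 0 0; 1 0 0 0 0; 1 0 0 0 0; 1 0 0 0 0; 1 0 0 0 0; 1 0 0 0 0"

```text
clock: 7.5
tcp_pos: [0.5624, -0.0475, 0.2023]
orientation: [-2.24, -2.202, -0.0]
contact_force: [-0.2, -0.5, -2.4]
grip_width: 0.0095
```

```bash
python3 go.py 560.9 -48.2 205 -0.017
cat > snap.py <<'E'
import sys,cv2
from bench import grab_frame
k=sys.argv[1];W=dict(scene=tuple(map(int,sys.argv[2].split(','))),top=tuple(map(int,sys.argv[3].split(','))))
for n in W:
    x,y,w,h=W[n]
    im=cv2.cvtColor(grab_frame(n),cv2.COLOR_RGB2BGR);cv2.imwrite(f"pics/{n}{k}r.png",im)
    f=min(780//w,590//h);c=cv2.resize(im[y:y+h,x:x+w],None,fx=f,fy=f,interpolation=cv2.INTER_CUBIC)
    for i in range(0,w,10): cv2.putText(c,str(x+i),(i*f,8),0,.3,(0,255,255),1)
    for i in range(0,h,10): cv2.putText(c,str(y+i),(0,i*f+4),0,.3,(0,255,255),1)
    cv2.imwrite(f"pics/{n}{k}.png",c)
E
python3 snap.py 5 180,120,100,140 240,150,90,75
```

```text
clock 7.50 tcp [562.4 -47.5 202.3] tilt z [-0.  0. -1.] hy -0.017 J7 0.15 w 9.5 F [-0.2 -0.5 -2.4]
twist -0.000 shift mm after twist [-0.7 -1.5 -2.7] before twist [-0.7 -1.5 -2.7]
```

View pics/scene5.png

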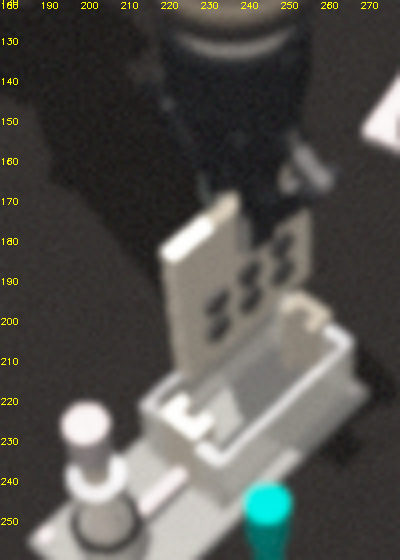

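View pics/top5.png

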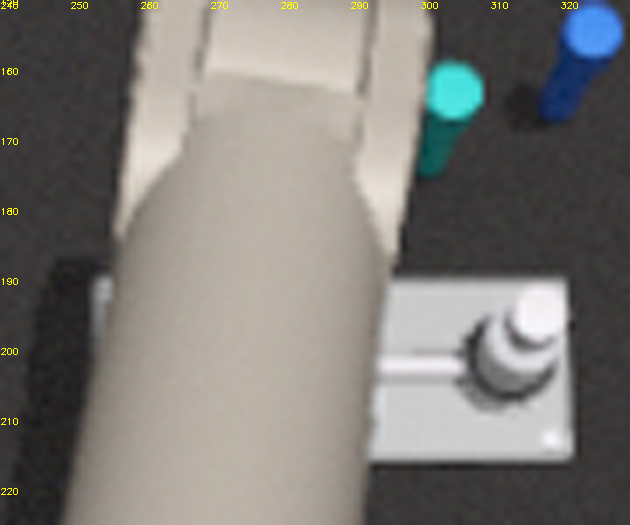

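Run:
```python
from h import *
np.set_printoptions(precision=1,suppress=True)
im=cv2.imread("pics/scene5r.png")
th=-.017;c,s=np.cos(th),np.sin(th)
def W(o,x,y,z):return np.array([o[0]+c*x-s*y,o[1]+s*x+c*y,z])/1e3
t=(562.4,-47.5)
print("panel predicted corners (x,y,z):")
for x in(-5,5):
  for y in(-55,55):
    for z in(241.8,121.8): print((x,y,z),proj("scene",W(t,x,y,z)))
st=(560.5,-48.1)
print("station: ")
for x,y,z in [(0,-60,80),(0,60,80),(-34.5,-64.5,68),(34.5,-64.5,68),(34.5,64.5,68),(-34.5,64.5,68),(45,72,12),(45,-162,12),(-45,-162,12),(0,-130,160)]: print((x,y,z),proj("scene",W(st,x,y,z)))
x0,y0,w,h=210,160,60,55
f=10;cc=cv2.resize(im[y0:y0+h,x0:x0+w],None,fx=f,fy=f,interpolation=cv2.INTER_CUBIC)
for i in range(0,w,5): cv2.putText(cc,str(x0+i),(i*f,8),0,.3,(0,255,255),1)
for i in range(0,h,5): cv2.putText(cc,str(y0+i),(0,i*f+4),0,.3,(0,255,255),1)
for x in(-5,5):
  for y in(-55,55):
    for z in(241.8,121.8):
      p=(proj("scene",W(t,x,y,z))+.5-[x0,y0])*f;cv2.circle(cc,tuple(int(v) for v in p),3,(0,0,255),-1)
cv2.imwrite("pics/z5.png",cc)
```

```text
panel predicted corners (x,y,z):
(-5, -55, 241.8) [221.9 181. ]
(-5, -55, 121.8) [225.3 212.3]
(-5, 55, 241.8) [255.7 153.4]
(-5, 55, 121.8) [255.7 185.8]
(5, -55, 241.8) [225.1 183.4]
(5, -55, 121.8) [228.3 214.6]
(5, 55, 241.8) [259.  155.5]
(5, 55, 121.8) [258.6 187.8]
station: 
(0, -60, 80) [225.7 223.8]
(0, 60, 80) [257.7 195.2]
(-34.5, -64.5, 68) [215.1 219.8]
(34.5, -64.5, 68) [234.6 235.5]
(34.5, 64.5, 68) [268.6 204. ]
(-34.5, 64.5, 68) [249.2 190.1]
(45, 72, 12) [272.7 216.3]
(45, -162, 12) [211.4 274.9]
(-45, -162, 12) [187.  253.2]
(0, -130, 160) [201.6 224.2]
```

View pics/z5.png

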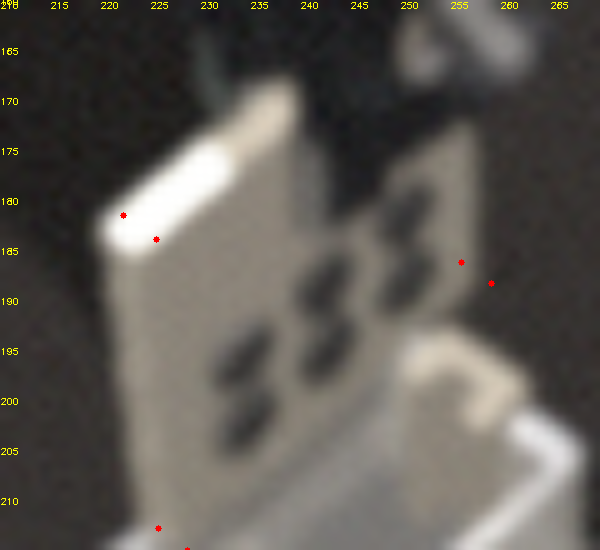

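Request:
carry_out --motion "1 5 -1 5 0; 1 0 0 10 0; 1 0 0 10 0; 1 0 0 6 0; 1 0 0 0 0; 1 0 0 0 0; 1 0 0 0 0; 1 0 0 0 0"

```text
clock: 8.6
tcp_pos: [0.5617, -0.0425, 0.1716]
orientation: [2.24, 2.202, 0.001]
contact_force: [-0.3, 0.5, -0.7]
grip_width: 0.0093
```

```bash
python3 go.py 560.9 -43 169 -0.017; python3 snap.py 6 205,170,75,58 240,150,90,75
```

```text
clock 8.60 tcp [561.7 -42.5 171.6] tilt z [ 5.e-04  1.e-04 -1.e+00] hy -0.017 J7 0.17 w 9.3 F [-0.3  0.5 -0.7]
twist 0.000 shift mm after twist [-0.6 -0.8  2.5] before twist [-0.6 -0.8  2.5]
```

View pics/scene6.png

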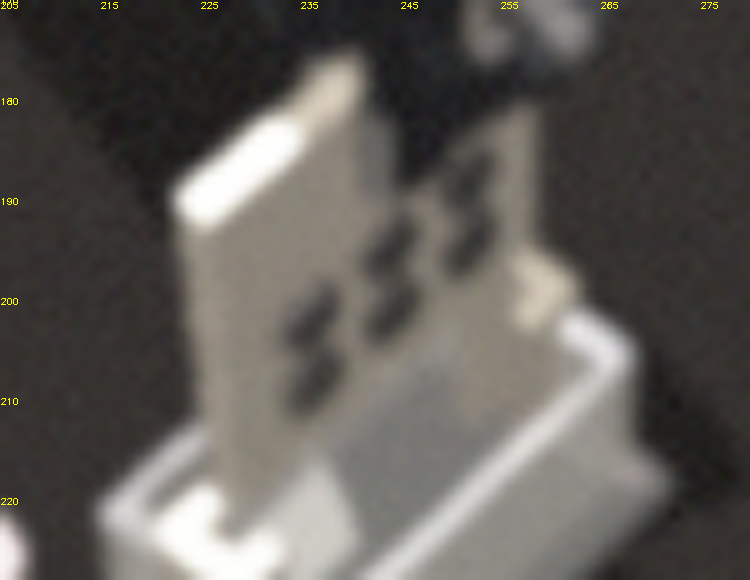

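Run:
```python
from h import *
np.set_printoptions(precision=2,suppress=True)
s=cv2.imread("pics/scene0.png")
for thr in(205,215,225,235):
  C=[]
  for roi in((246,190,266,206),(216,216,236,231)):
    b=max(blobs(s,roi,thr,3),key=lambda c:cv2.contourArea(c.astype(np.float32)))
    m=cv2.moments(b.astype(np.float32));C.append(np.array([m['m10'],m['m01']])/m['m00'])
    print(thr,roi,C[-1],m['m00'],b.min(0),b.max(0))
  print(" mid",(C[0]+C[1])/2,[plane("scene",c,.08)*1e3 for c in C],plane("scene",(C[0]+C[1])/2,.08)*1e3)
im=cv2.imread("pics/scene6r.png");g=cv2.cvtColor(im,cv2.COLOR_BGR2GRAY)
print(g[186:222:2,214:236]);print(g[176:198:2,252:268])
```

```text
205 (246, 190, 266, 206) [255.81 196.91] 65.0390625 [248.94 192.56] [261.69 202.44]
205 (216, 216, 236, 231) [226.4  224.14] 79.9921875 [219.19 218.44] [233.81 229.44]
 mid [241.1  210.52] [array([561.39,   4.53,  80.  ]), array([ 561.43, -107.58,   80.  ])] [561.41 -52.98  80.  ]
215 (246, 190, 266, 206) [255.96 196.92] 56.46875 [249.81 192.69] [261.44 202.19]
215 (216, 216, 236, 231) [226.21 224.19] 68.484375 [219.69 218.69] [233.06 229.19]
 mid [241.08 210.55] [array([561.71,   4.78,  80.  ]), array([ 561.17, -108.  ,   80.  ])] [561.43 -53.08  80.  ]
225 (246, 190, 266, 206) [256.1 196.9] 48.0546875 [250.06 192.81] [261.31 202.06]
225 (216, 216, 236, 231) [226.11 224.21] 58.0390625 [220.19 218.81] [232.56 228.94]
 mid [241.11 210.56] [array([561.96,   5.06,  80.  ]), array([ 561.05, -108.22,   80.  ])] [561.49 -53.06  80.  ]
235 (246, 190, 266, 206) [256.24 196.86] 38.4921875 [250.56 193.06] [261.06 201.69]
235 (216, 216, 236, 231) [226.01 224.26] 46.3671875 [220.69 219.06] [232.06 228.56]
 mid [241.12 210.56] [array([562.14,   5.4 ,  80.  ]), array([ 560.95, -108.5 ,   80.  ])] 
[... 1735 characters left out ...]
  71  67  60  48  52  51  52]
 [ 29  36  32  33  42  39  45  43  44  46  51  53  54  50  50  52]
 [ 34  35  45  54  73  78  68  59  54  52  52  52  50  46  51  51]
 [ 58  75  95 110 121 115  93  64  52  50  49  51  49  52  51  51]
 [ 85  95 111 124 128 121  92  67  51  51  50  49  50  52  52  51]
 [ 63  66  92 116 130 121  94  66  56  52  48  50  53  51  54  50]
 [ 58  80 107 127 129 118  93  64  48  55  50  51  51  50  50  54]
 [ 72  86 110 125 128 122  93  65  53  51  52  51  55  48  50  52]
 [ 69  68  88 118 130 120  91  63  53  51  54  50  52  48  50  51]
 [ 58  70 100 122 135 137 114  82  63  51  48  52  50  49  47  50]
 [ 83 105 120 137 163 180 181 167 135 103  74  57  51  52  51  50]]
```

Run:
```python
from h import *
from scipy.optimize import least_squares
th=-.017
def W(o,x,y,z,th=th):
    c,s=np.cos(th),np.sin(th);return np.array([o[0]+c*x-s*y,o[1]+s*x+c*y,z])/1e3
def colat(o,x,y,row,z0,z1):
    a,b=proj("scene",W(o,x,y,z0)),proj("scene",W(o,x,y,z1));return a[0]+(b[0]-a[0])*(row-a[1])/(b[1]-a[1])
def rowat(o,x,z,col):
    a,b=proj("scene",W(o,x,-55,z)),proj("scene",W(o,x,55,z));return a[1]+(b[1]-a[1])*(col-a[0])/(b[0]-a[0])
for zt in (208,211,214):
  def f(v):
    o=(v[0],v[1])
    return [colat(o,-5,-55,202,zt-120,zt)-223.2,colat(o,-5,-55,196,zt-120,zt)-222.8,colat(o,-5,-55,210,zt-120,zt)-224.1,colat(o,5,55,187,zt-120,zt)-258.0]
  print(zt,least_squares(lambda v:f((561.7,v[0])),[-48]).x, f((561.7,-48.5)))
  # top face: robot-side edge and disc-side edge rows at col 229
  o=(561.7,-48.5);print(" top rows at col 229:",rowat(o,-5,zt,229),rowat(o,5,zt,229))
im=cv2.imread("pics/scene6r.png");g=cv2.cvtColor(im,cv2.COLOR_BGR2GRAY);print(g[178:194,227:232].T)
```

```text
208 [-49.56276415] [np.float64(0.46699295665891327), np.float64(0.18785406680902383), np.float64(0.47251147645869196), np.float64(0.1729644246026396)]
 top rows at col 229: 185.145513252604 190.1453207608334
211 [-49.56276415] [np.float64(0.46699295665888485), np.float64(0.18785406680902383), np.float64(0.47251147645869196), np.float64(0.1729644246026396)]
 top rows at col 229: 184.2581021111498 189.2623040453572
214 [-49.56276416] [np.float64(0.46699295665888485), np.float64(0.18785406680902383), np.float64(0.47251147645869196), np.float64(0.1729644246026396)]
 top rows at col 229: 183.36595600410803 188.37452766283482
[[ 28  33  31  32  41  67 117 184 239 252 254 253 244 207 159 136]
 [ 32  29  30  36  61 110 181 235 252 253 253 245 216 165 140 132]
 [ 30  27  36  53 105 173 234 251 254 253 248 222 174 141 132 133]
 [ 34  36  44  88 164 231 250 254 254 249 229 180 145 136 133 135]
 [ 30  35  64 133 217 249 254 254 251 234 190 151 137 131 132 134]]
```

Request:
carry_out --motion "1 -2 -0.4 2 0; 1 -2 0 2 0; 1 0 0 2 0; 1 0 0 0 0; 1 0 0 0 0; 1 0 0 0 0; 1 0 0 0 0; 1 0 0 0 0"

```text
clock: 9.7
tcp_pos: [0.5611, -0.0464, 0.1653]
orientation: [2.24, 2.202, 0.0]
contact_force: [-0.1, 0.3, -0.6]
grip_width: 0.0096
```

```bash
python3 go.py 561 -46.5 165 -0.017; python3 snap.py 7 210,185,60,48 240,150,90,75
```

```text
clock 9.70 tcp [561.1 -46.4 165.3] tilt z [ 1.e-04  1.e-04 -1.e+00] hy -0.017 J7 0.18 w 9.6 F [-0.1  0.3 -0.6]
twist -0.000 shift mm after twist [-0.1 -0.1  0.3] before twist [-0.1 -0.1  0.3]
```

View pics/scene7.png

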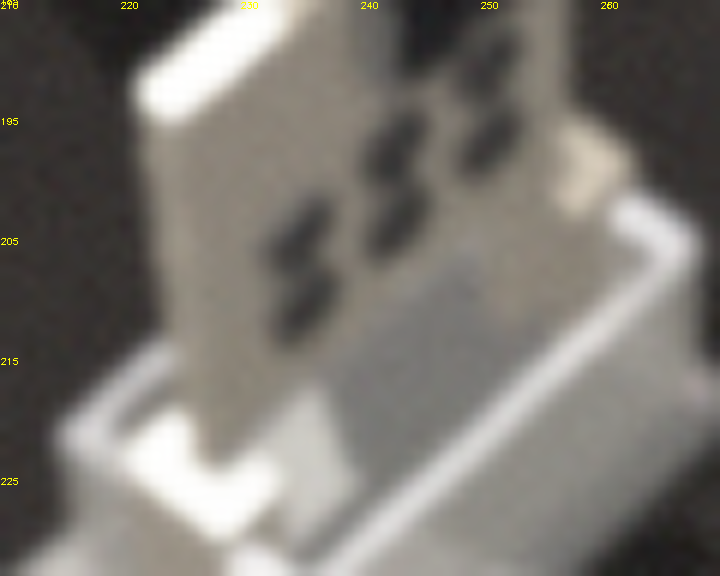

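Request:
carry_out --motion "1 0 0 1.5 0; 1 0 0 1.5 0; 1 0 0 1.5 0; 1 0 0 1.5 0; 1 0 0 1 0; 1 0 0 1 0; 1 0 0 0 0; 1 0 0 0 0"

```text
clock: 10.8
tcp_pos: [0.5611, -0.0465, 0.1573]
orientation: [-2.24, -2.202, -0.0]
contact_force: [0.3, -0.8, -0.8]
grip_width: 0.0094
```

```bash
python3 go.py 561 -46.5 157 -0.017; python3 snap.py 8 210,185,60,48 240,150,90,75; python3 -c "
from bench import r;o=r.get_obs();print(o['contact_force'],o['moment'])"
```

```text
clock 10.80 tcp [561.1 -46.5 157.3] tilt z [ 0.  0. -1.] hy -0.017 J7 0.18 w 9.4 F [ 0.3 -0.8 -0.8]
twist -0.000 shift mm after twist [-0.  -0.1  0.3] before twist [-0.  -0.1  0.3]
[ 0.19785977 -0.18038721 -0.63609783] [-0.05080697  0.00272775 -0.01886455]
```

View pics/scene8.png

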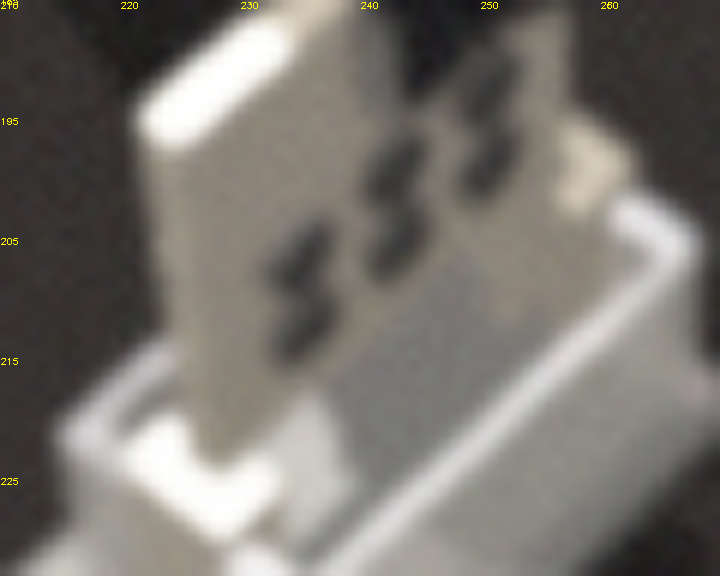

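Request:
carry_out --motion "1 0 0 1.5 0; 1 0 0 1.5 0; 1 0 0 1.5 0; 1 0 0 1.5 0; 1 0 0 1.5 0; 1 0 0 1.5 0; 1 0 0 0 0; 1 0 0 0 0"

```text
clock: 11.9
tcp_pos: [0.5611, -0.0464, 0.1483]
orientation: [2.24, 2.202, 0.0]
contact_force: [-0.4, 0.5, 0.2]
grip_width: 0.0092
```

Request:
carry_out --motion "1 0 0 3 0; 1 0 0 5 0; 1 0 0 6 0; 1 0 0 7 0; 1 0 0 7 0; 1 0 0 6 0; 1 0 0 5 0; 1 0 0 3 0"

```text
clock: 12.9
tcp_pos: [0.561, -0.0465, 0.1059]
orientation: [-2.24, -2.202, 0.0]
contact_force: [-0.8, 0.6, -0.9]
grip_width: 0.0091
```

Request:
carry_out --motion "1 0 0 2 0; 1 0 0 2 0; 1 0 0 2 0; 1 0 0 2 0; 1 0 0 1.5 0; 1 0 0 1 0; 1 0 0 1 0; 1 0 0 0 0"

```text
clock: 13.9
tcp_pos: [0.561, -0.0464, 0.0947]
orientation: [-2.24, -2.202, 0.0]
contact_force: [-0.3, -0.1, -0.8]
grip_width: 0.0093
```

Request:
carry_out --motion "1 0 0 0.7 0; 1 0 0 0.7 0; 1 0 0 0.7 0; 1 0 0 0.7 0; 1 0 0 0.7 0; 1 0 0 0.5 0; 1 0 0 0 0; 1 0 0 0 0"

```text
clock: 14.9
tcp_pos: [0.5617, -0.0464, 0.0923]
orientation: [2.24, 2.202, 0.002]
contact_force: [-3.7, 0.6, 12.6]
grip_width: 0.0096
```

Request:
carry_out --motion "1 0 0 -0.5 0; 0.85 0 0 0 0; 0.75 0 0 0 0; 0.6 0 0 0 0; 0.5 0 0 0 0; 0.4 0 0 0 0; 0.4 0 0 0 0; 0.4 0 0 0 0"

```text
clock: 15.9
tcp_pos: [0.5611, -0.0465, 0.0913]
orientation: [2.24, 2.202, 0.0]
contact_force: [-0.5, -0.3, 0.1]
grip_width: 0.0511
```

```bash
python3 go.py 561 -46.5 220 -0.017; python3 snap.py 9 180,170,100,95 240,150,90,75
```

```text
clock 15.90 tcp [561.1 -46.5  91.3] tilt z [ 0.  0. -1.] hy -0.017 J7 0.24 w 51.1 F [-0.5 -0.3  0.1]
twist 0.000 shift mm after twist [-0.000e+00 -1.000e-01 -1.287e+02] before twist [-0.000e+00 -1.000e-01 -1.287e+02]
```

View pics/scene9.png

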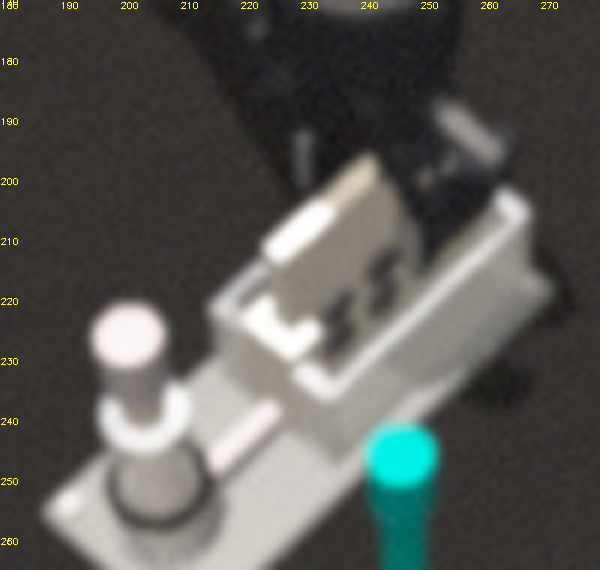

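Request:
carry_out --motion "0.4 0 0 -5 0; 0.4 0 0 -10 0; 0.2 0 0 -20 0; 0 0 0 -25 0; 0 0 0 -30 0; 0 0 0 -30 0; 0 0 0 -15 0; 0 0 0 0 0"

```text
clock: 17.0
tcp_pos: [0.5616, -0.0464, 0.2272]
orientation: [2.239, 2.202, 0.003]
contact_force: [0.0, 0.1, 0.4]
grip_width: 0.0856
```

```bash
python3 go.py 558 -178 225 -0.017
python3 - <<'E'
from h import *
s=cv2.imread("pics/scene0.png");t=cv2.imread("pics/top0.png")
print("teal",plane("top",(304,163),.148)*1e3)
# ring: scene
b=np.array([.5578,-.1780])
for z in(.012,.039,.049,.059,.069,.107,.125,.16):print(z,proj("scene",(*b,z)),proj("top",(*b,z)))
g=cv2.cvtColor(s,cv2.COLOR_BGR2GRAY);np.set_printoptions(linewidth=200)
print(g[230:270,196:216])
gt=cv2.cvtColor(t,cv2.COLOR_BGR2GRAY);print(gt[192:210,302:324])
E
```

```text
clock 17.00 tcp [561.6 -46.4 227.2] tilt z [ 2.1e-03  5.0e-04 -1.0e+00] hy -0.017 J7 0.14 w 85.6 F [0.  0.1 0.4]
twist 0.000 shift mm after twist [-131.6   -1.4    2.2] before twist [-131.6   -1.4    2.2]
teal [ 662.43754388 -142.84454164  148.        ]
0.012 [207.99371944 255.27253474] [311.62594832 202.28604814]
0.039 [206.92302165 250.14799642] [312.49396497 200.93781733]
0.049 [206.51407772 248.19072249] [312.82296879 200.42679822]
0.059 [206.09816889 246.2001134 ] [313.15615684 199.90928004]
0.069 [205.6751157  244.17531022] [313.49360945 199.38513802]
0.107 [203.99900172 236.15314892] [314.81630172 197.33069071]
0.125 [203.16493647 232.16117344] [315.46612859 196.32135914]
0.16 [201.4630581  224.01569944] [316.77518822 194.28808648]
[[108 153 191 214 223 223 214 197 164 130 104  86  69  54  49  57  72 104 135 162]
 [ 82 116 143 160 169 170 160 143 128 109 101  90  73  58  59  76 107 144 172 186]
 [ 76 101 118 127 131 128 126 121 114 108 102  95  93  81  83 115 147 177 191 198]
 [ 69  95 111 121 126 124 122 119 113 110 106 122 139 136 137 154 179 194 200 199]
 [ 69  91 110 119 1
[... 3908 characters left out ...]
8 118 115 128 161 195 208 209 209 192 131 156 188 101  60  54]
 [194 192 190 173 128  86  78 111 115 120 118 130 145 150 147 110  91 166 185 115  59  59]
 [180 180 164 114 103  87  61  79 112 111 115 121 127 120 113  89 137 189 188 120  51  56]
 [205 204 193 153 131 120  89  66  78 102 111 118 104  83  86 126 182 204 189 121  55  52]
 [203 203 204 191 147 118 122  96  83  73  60  59  66 105 148 180 205 202 189 125  54  59]
 [204 205 204 204 191 147 125 127 129 109 115 133 129 171 203 206 205 203 189 126  58  59]
 [204 204 204 205 205 192 158 154 154 152 177 193 185 191 204 204 203 204 191 132  56  56]
 [203 205 206 203 203 205 205 203 200 193 198 194 205 204 204 204 203 205 191 133  55  58]]
```

Run:
```python
from h import *
b=np.array([.5578,-.1780])
a=np.linspace(0,2*np.pi,361)
def low(Rr,z):
    P_=np.array([proj("scene",(b[0]+Rr*np.cos(t),b[1]+Rr*np.sin(t),z)) for t in a]);i=P_[:,1].argmax();j=P_[:,0].argmin();k=P_[:,0].argmax()
    return P_[i].round(1),P_[:,1].min().round(1),P_[j].round(1),P_[k].round(1)
print("knob",low(.013,.16));print("mouth out",low(.017,.107))
for z in(.040,.045,.05,.055):print(z,"in top",low(.017,z+.003)[0],"out bottom",low(.0225,z-.003)[0],"ext",low(.0225,z)[2:])
print("barrel foot",low(.017,.012)[0])
```

```text
knob (array([201. , 228.9]), np.float64(219.2), array([195.7, 224.4]), array([207.3, 223.7]))
mouth out (array([203.4, 242.5]), np.float64(230.0), array([196.8, 236.7]), array([211.2, 235.7]))
0.04 in top [206.2 255.5] out bottom [206.3 258.6] ext (array([197.9, 250.6]), array([215.9, 249.4]))
0.045 in top [206.  254.5] out bottom [206.1 257.7] ext (array([197.6, 249.7]), array([215.7, 248.4]))
0.05 in top [205.8 253.5] out bottom [205.9 256.7] ext (array([197.4, 248.7]), array([215.6, 247.4]))
0.055 in top [205.6 252.6] out bottom [205.7 255.7] ext (array([197.1, 247.7]), array([215.4, 246.4]))
barrel foot [207.5 261.3]
```

Request:
carry_out --motion "0 -10 -0.5 0 0; 0 -20 -0.5 0 0; 0 -30 0 0 0; 0 -30 0 0 0; 0 -25 0 0 0; 0 -12 0 0 0; 0 -4.5 0 0 0; 0 0 0 0 0"

```text
clock: 18.0
tcp_pos: [0.5578, -0.1774, 0.2259]
orientation: [-2.239, -2.202, 0.0]
contact_force: [0.9, 0.4, -0.8]
grip_width: 0.0854
```

```bash
python3 go.py 558 -178 126 -0.017; python3 snap.py 10 180,150,100,120 240,150,90,75
```

```text
clock 18.00 tcp [ 557.8 -177.4  225.9] tilt z [-7.e-04  4.e-04 -1.e+00] hy -0.017 J7 0.40 w 85.4 F [ 0.9  0.4 -0.8]
twist 0.000 shift mm after twist [-0.7  0.3 99.9] before twist [-0.7  0.3 99.9]
```

View pics/scene10.png

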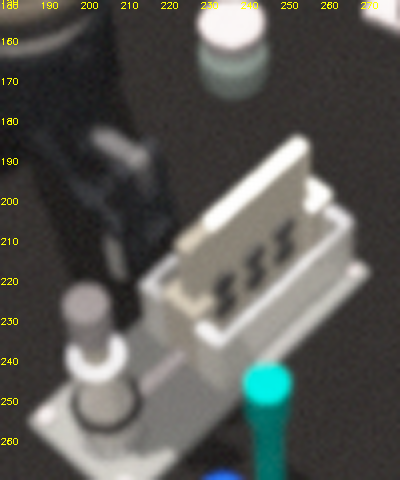

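View pics/top10.png

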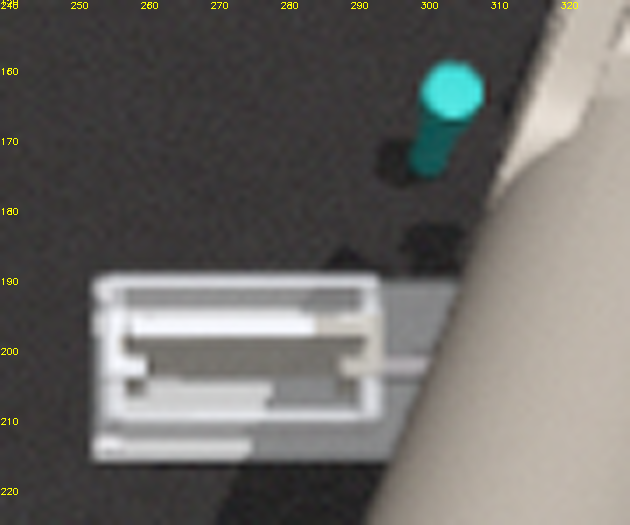

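Request:
carry_out --motion "0 -0.7 0.3 15 0; 0 0 0 20 0; 0 0 0 20 0; 0 0 0 20 0; 0 0 0 15 0; 0 0 0 8 0; 0.3 0 0 2 0; 0.4 0 0 0 0"

```text
clock: 19.1
tcp_pos: [0.5584, -0.1788, 0.1267]
orientation: [2.24, 2.202, 0.001]
contact_force: [-0.3, -0.5, 0.6]
grip_width: 0.0521
```

```bash
python3 go.py 558 -178 126 -0.017; python3 snap.py 11 170,170,100,100 240,150,90,75
```

```text
clock 19.10 tcp [ 558.4 -178.8  126.7] tilt z [ 7.e-04 -1.e-04 -1.e+00] hy -0.017 J7 0.47 w 52.1 F [-0.3 -0.5  0.6]
twist -0.000 shift mm after twist [ 0.8 -0.4  0.7] before twist [ 0.8 -0.4  0.7]
```

View pics/scene11.png

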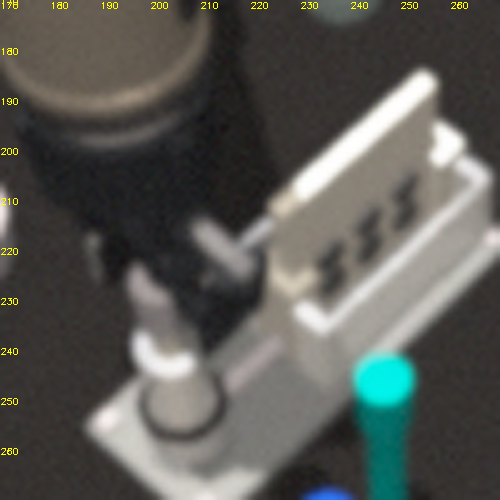

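Request:
carry_out --motion "0.6 0.8 0 0.5 0; 0.65 0 0 0 0; 0.68 0 0 0 0; 0.72 0 0 0 0; 0.8 0 0 0 0; 0.8 0 0 0 0; 0.8 0 0 0 0; 0.8 0 0 0 0" --newtons 40

```text
clock: 20.2
tcp_pos: [0.5592, -0.1779, 0.1263]
orientation: [2.239, 2.201, 0.002]
contact_force: [5.2, 0.4, 2.2]
grip_width: 0.0252
```

```bash
python3 go.py 558 -178 126 -0.017
```

```text
clock 20.20 tcp [ 559.2 -177.9  126.3] tilt z [ 2.2e-03 -4.0e-04 -1.0e+00] hy -0.017 J7 0.47 w 25.2 F [5.2 0.4 2.2]
twist 0.000 shift mm after twist [-0.2 -1.2  0.3] before twist [-0.2 -1.2  0.3]
```

Request:
carry_out --motion "0.8 0 0.8 0 0; 0.8 0 0 -1 0; 0.8 0 0 -2 0; 0.8 0 0 -3 0; 0.8 0 0 -4 0; 0.8 0 0 -5 0; 0.8 0 0 -5 0; 0.8 0 0 0 0"

```text
clock: 21.2
tcp_pos: [0.5591, -0.1778, 0.1457]
orientation: [2.24, 2.202, 0.0]
contact_force: [4.3, -0.5, 1.0]
grip_width: 0.0253
```

```bash
python3 go.py 559 -178 166 -0.017
```

```text
clock 21.20 tcp [ 559.1 -177.8  145.7] tilt z [ 3.e-04 -1.e-04 -1.e+00] hy -0.017 J7 0.45 w 25.3 F [ 4.3 -0.5  1. ]
twist 0.000 shift mm after twist [ -0.2  -0.1 -20.3] before twist [ -0.2  -0.1 -20.3]
```

Request:
carry_out --motion "0.8 0 0.6 -2 0; 0.8 0 0 -3 0; 0.8 0 0 -4 0; 0.8 0 0 -4 0; 0.8 0 0 -4 0; 0.8 0 0 -3 0; 0.8 0 0 0 0; 0.8 0 0 0 0"

```text
clock: 22.2
tcp_pos: [0.5591, -0.1778, 0.1657]
orientation: [-2.24, -2.202, 0.001]
contact_force: [1.9, 0.2, -0.1]
grip_width: 0.0249
```

```bash
python3 go.py 559 -178 166 -0.017;python3 snap.py 12 185,220,40,45 240,150,90,75
```

```text
clock 22.20 tcp [ 559.1 -177.8  165.7] tilt z [-9.e-04  3.e-04 -1.e+00] hy -0.017 J7 0.44 w 24.9 F [ 1.9  0.2 -0.1]
twist -0.000 shift mm after twist [-0.2 -0.1 -0.3] before twist [-0.2 -0.1 -0.3]
```

View pics/scene12.png

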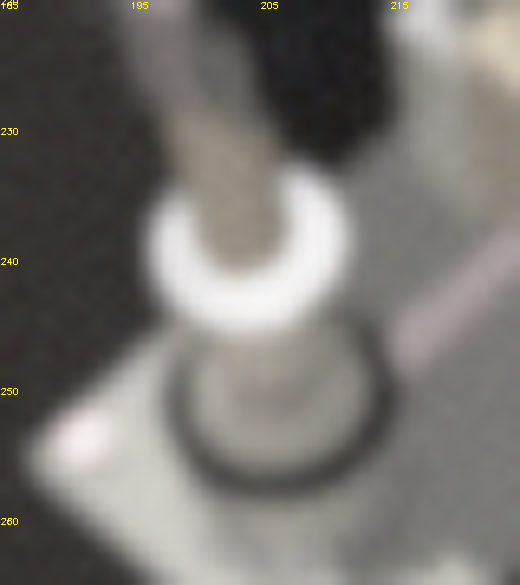

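Run:
```python
from h import *
a=cv2.cvtColor(cv2.imread("pics/scene11r.png"),cv2.COLOR_BGR2GRAY).astype(int);b=cv2.cvtColor(cv2.imread("pics/scene12r.png"),cv2.COLOR_BGR2GRAY).astype(int);c0=cv2.cvtColor(cv2.imread("pics/scene0.png"),cv2.COLOR_BGR2GRAY).astype(int)
for rr in range(240,268):print(rr,"start",c0[rr,198:215:2],"pre",a[rr,198:215:2],"now",b[rr,198:215:2], "d",(b-a)[rr,200:212].mean().round(1))
ax=(.5591,-.178)
q=np.linspace(0,2*np.pi,181)
def low(R_,z):
    p=np.array([proj("scene",(ax[0]+R_*np.cos(t),ax[1]+R_*np.sin(t),z)) for t in q]);return p[p[:,1].argmax()]
print("black now bottom/top",low(.009,.0514),low(.009,.0654),"start",low(.009,.012),low(.009,.026),"mouth inner low",low(.00975,.107),low(.017,.107),"ring .05",low(.017,.053),low(.0225,.047))
```

```text
240 start [231 219 172 161 199 243 234 200 204] pre [226 216 170 162 168 137  79  76 109] now [227 218 173 176 219 242 219 130 120] d 55.2
241 start [223 232 209 203 230 243 217 191 202] pre [220 230 211 202 219 172  99  95 116] now [221 231 215 221 238 239 192 124 120] d 35.8
242 start [207 237 236 233 241 232 178 178 201] pre [197 234 235 233 239 196 111 107 121] now [201 234 238 241 243 229 159 117 117] d 16.5
243 start [174 231 241 242 241 205 139 157 196] pre [166 227 240 242 239 189 116 107 117] now [170 228 241 244 240 202 131 109 119] d 5.2
244 start [150 207 230 233 223 169 125 128 189] pre [142 198 229 233 222 169 117  95 110] now [142 202 228 234 224 169 115  97 114] d 0.7
245 start [144 165 198 207 184 154 135 109 179] pre [142 163 194 206 187 151 123  91 109] now [146 165 199 203 187 151 125  91 108] d 0.3
246 start [145 145 168 176 160 150 147 109 164] pre [146 139 165 174 161 145 130  98 103] now [150 144 168 174 163 144 129  95 103] d 0.8
247 start [142 144 164 166 158 150 150 115 142] pre [139 134 158 166 158 149 136 107  92] now [141 144 161 161 154 144 131 108  92]
[... 2352 characters left out ...]
134] d 12.9
265 start [146 192 203 195 188 190 198 204 207] pre [148 191 203 194 186 173 145 145 176] now [148 191 200 194 188 188 190 151 159] d 11.8
266 start [108 170 199 206 202 202 207 208 204] pre [107 171 198 203 201 196 178 178 199] now [107 171 199 202 198 202 203 180 187] d 5.5
267 start [ 72 137 187 207 207 208 209 208 207] pre [ 75 137 188 207 208 206 200 200 205] now [ 77 137 189 205 207 207 208 201 203] d 1.8
black now bottom/top [206.56866036 251.25278341] [205.9800731 248.4694978] start [208.15223914 258.74114126] [207.60145847 256.13663378] mouth inner low [204.12397408 240.06684623] [203.92726625 242.77552492] ring .05 [206.30748793 253.84526541] [206.42503693 257.02247689]
```

Run:
```python
from h import *
from bench import r
t=cv2.cvtColor(cv2.imread("pics/top10r.png"),cv2.COLOR_BGR2GRAY)
print("expected panel top mid px",proj("top",(.5609,-.0482,.132)));print(t[192:200,[262,270,278,284]].T);print(t[196,252:296])
o=r.get_obs();print(o['contact_force'],o['grip_width'],abs(o['qvel']).max(),o['clock'])
```

```text
expected panel top mid px [274.98031682 195.65360295]
[[145 152 203 233 246 232 142 113]
 [147 152 205 235 247 232 135 115]
 [145 152 205 234 247 230 132 116]
 [127 130 163 214 233 219 124 115]]
[ 62 152 206 221 246 231 213 246 246 247 246 247 246 247 246 247 247 247
 247 246 246 246 247 246 246 247 247 247 246 246 247 246 233 200 198 198
 198 198 198 203 207 194 170 136]
[ 2.22423489 -0.02667766  0.72161616] 0.025026807623127686 0.0010363881318048863 22.3
```

View pics/top12.png

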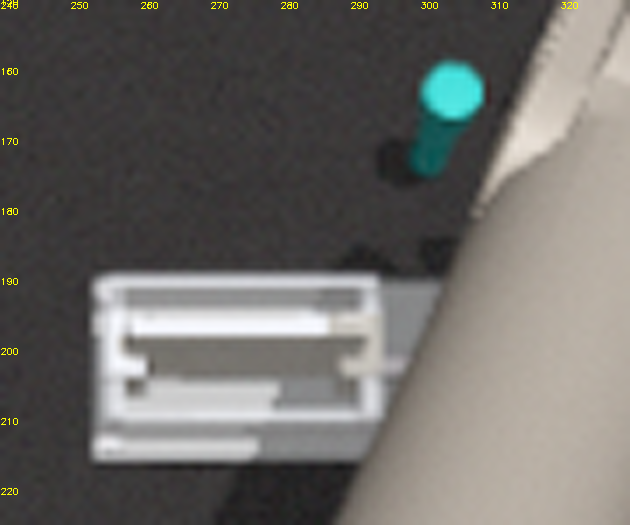

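```bash
python3 -c "
from bench import r;print(r.hand_in());print(r.get_obs()['clock'],r.get_obs()['contact_force'])"
```

```text
the job is handed in; nothing more can be done
None
the job is handed in; nothing more can be done
```

I moved the disc panel from the rack into the chamber slot, let go, then drew the white piston up and handed in at 22.3 s while holding it. `hand_in` gave no verdict, so the checks below are my own.

- **Panel:** It touched down at TCP z 92.3 mm with 12.6 N upward; its grasp height in the rack, which has the same 12 mm floor, was 92.5 mm. I then opened the fingers, and the top view shows the panel's top edge within about 0.4 px (1–2 mm) of the predicted slot position.
- **Piston:** I raised it 39.4 mm and it was still gripped at hand-in (opening 25 mm, about 2 N side force on the tool). That puts its bottom face at about 51 mm above the table.
- **Marker ring:** My readings of its mid-height ran from about 45 to 56 mm depending on the feature used, and I aimed near 51–52 mm. The black end of the piston was faintly visible through the barrel at the ring's height. I therefore believe the piston is within the 7 mm limit, but the margin is not tight knowledge.
- **Disagreements:** The two cameras differed by about 5 mm in y around the station. The triangulated heights of the panel and knob tops came out 5–7 mm low. I therefore aligned the panel with the slot in the scene view, and felt for contact on the last part of the descent.

I did not touch the other objects or see them move, but I did not re-measure them at the end.

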